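# Put the bending dies back on their storage bases

### The job

Put the four steel bending dies away, each on its own storage base: the dark pattern plate at the end of a base shows the end outline of its die (V notch or ridge), and of two with the same outline the narrow base is for the narrower die and the wide base for the wider one. Lay every die flat on the middle of the cork pad, lengthwise between the rails, notch or ridge upwards (either end first). Leave the taped riser block and the brown rubber bar where they lie.

Things in the scene. Friction and masses are not known exactly. Their poses are not given: they have to be found in the camera images.
- narrow_v_die: Loose dark steel bending die, 50 mm long, 22 mm wide, 20 mm high, a V notch along the whole top; about 90 g, lies notch up. Origin: centre of its underside; x along its length, y across, z up. Its flat upright end faces can be gripped from above; its long sides are upright too.
- narrow_ridge_die: Loose light grey steel bending die, 58 mm long, 26 mm wide, 20 mm high, a bevelled ridge (roof with a narrow flat top) along the whole top; about 110 g, lies ridge up. Origin: centre of its underside; x along its length, y across, z up. Its flat upright end faces can be gripped from above; its long sides are upright only in their lower 11 mm.
- wide_v_die: Loose light grey steel bending die, 46 mm long, 30 mm wide, 20 mm high, a V notch along the whole top; about 130 g, lies notch up. Origin: centre of its underside; x along its length, y across, z up. Its flat upright end faces can be gripped from above; its long sides are upright too.
- wide_ridge_die: Loose dark steel bending die, 55 mm long, 34 mm wide, 20 mm high, a bevelled ridge (roof with a narrow flat top) along the whole top; about 150 g, lies ridge up. Origin: centre of its underside; x along its length, y across, z up. Its flat upright end faces can be gripped from above; its long sides are upright only in their lower 11 mm.
- narrow_v_rest: Base of the narrower V-notched die: fixed wood board 64 mm wide, 5 mm high, x = -40 to 84 mm. Cork pad 70 mm long, top 6 mm above bench with open ends, between rails 40 mm apart, tops at 10 mm. At one end a dark plate 33 x 30 mm, 6.5 mm high, shows the die's end outline x 1.5: a rectangle with a V cut in its edge. Origin: on the bench under the pad's centre; x along the rails to the plate, z up.
- narrow_ridge_rest: Base of the narrower ridged die: fixed wood board 64 mm wide, 5 mm high, x = -40 to 84 mm. Cork pad 70 mm long, top 6 mm above bench with open ends, between rails 40 mm apart, tops at 10 mm. At one end a dark plate 39 x 30 mm, 6.5 mm high, shows the die's end outline x 1.5: a rectangle with 2 bevelled corners. Origin: on the bench under the pad's centre; x along the rails to the plate, z up.
- wide_v_rest: Base of the wider V-notched die: fixed wood board 84 mm wide, 5 mm high, x = -40 to 84 mm. Cork pad 70 mm long, top 6 mm above bench with open ends, between rails 50 mm apart, tops at 10 mm. At one end a dark plate 45 x 30 mm, 6.5 mm high, shows the die's end outline x 1.5: a rectangle with a V cut in its edge. Origin: on the bench under the pad's centre; x along the rails to the plate, z up.
- wide_ridge_rest: Base of the wider ridged die: fixed wood board 84 mm wide, 5 mm high, x = -40 to 84 mm. Cork pad 70 mm long, top 6 mm above bench with open ends, between rails 50 mm apart, tops at 10 mm. At one end a dark plate 51 x 30 mm, 6.5 mm high, shows the die's end outline x 1.5: a rectangle with 2 bevelled corners. Origin: on the bench under the pad's centre; x along the rails to the plate, z up.
- riser_block: Bystander: black steel riser block wrapped with tape, 31 x 73 x 30 mm, flat-topped, loose, 350 g. Origin: centre of its underside; y along its length.
- rubber_strip: Bystander: short brown bar of ejector rubber, 22 x 60 x 17 mm, flat-topped, loose, 15 g. Origin: centre of its underside; y along its length.
Mind the look-alikes: they are no part of the job. What is shaped like the narrow_v_die but red or yellow is not meant.

How it is judged:
By the outcome, as a careful person would: the job done as asked, in the order asked, and still so for the second after the job is handed in, with the robot touching nothing.
It also fails if it takes over 96 s, if anything falls off the work surface, if the arm or the gripper's body presses on something with over 40 N, if the wrist force passes 120 N, or if a joint passes its speed limit or range.

### The arm

A 7-joint arm with a two-finger parallel gripper is mounted at the origin on a cart in front of the work surface, level with it; the furniture and walls round the work are solid. World frame = base frame: x ahead of the robot, y to its left, z up, the work surface at z = 0. Lengths are in m, angles in rad, forces in N, time in s.
With the tool pointing down it reaches from about 0.4 to 0.875 m from the base axis. Payload 19.3 kg.
Tool frame: the origin (TCP) lies at the very end of the fingers, on their centre line; the grasp point (between the pads) lies r.pinch_z behind it (r.pinch_z is the distance from the TCP to the grasp point, in m); z points along the fingers, y is the direction in which the jaws open and shut (so a half turn about z gives the same grasp; the last joint's range is limited). The gripper opens to 85 mm and grips with 20 to 120 N. Pads are 22 mm wide; open, the fingers measure 114 mm over their backs; the gripper's body (76 mm by 85 mm) begins 54 mm behind the grasp point. The pads swing forward as they close: fully open they stand 13 mm farther back than shut.
Start: joints at [-1.294, 0.521, -0.036, 1.599, 0.021, 1.021, -0.113], TCP at [0.212, 0.588, 0.231] pointing down, gripper open.
Joint ranges: [-2.91, 2.91], [-0.3, 2.13], [-1.5, 1.42], [0.17, 2.43], [-1.26, 4.41], [0.16, 1.93], [-2.52, 2.52]. Speed limits (rad/s): [1.89, 1.89, 2.39, 2.39, 3.01, 3.01, 3.01].

### API

Orientations are given as a unit quaternion [w, x, y, z].
In Python, from station import r, viewer, workorder gives the robot as it stands. The module is installed in compiled form; this text tells all that it offers.
- The arm moves only by the tool jog_arm, never from a script. Its argument "rows" is one flat list of numbers, 5 for each row, row after row: the shift along the tool's x, y, z in mm, then the turn about the tool's z in degrees, then the opening, from 0 (shut) to 1 (fully open). In form: [tx, ty, tz, spin, jaw, tx, ty, tz, spin, jaw, ...]. A call has 1 to 12 rows; each row is the pose to reach, as a shift and turn from the pose measured when the call began, along the tool's axes at that moment; what a row does not reach only later rows make up. A row lasts 1/12 s, in which the tool goes at most 41.7 mm and 7.16 degrees, less where a joint would pass 70% of its speed; a pose out of reach is approached as far as the arm can. A call with a gripper value outside its range is refused whole. The fingers move at their own pace and stop on an object; the grip force is fixed at half the most. Time passes only in rows, so rows that repeat a pose let the fingers close. It gives the time, the measured TCP pose, the force and the opening at its end, in the units of the state.
- r.sense(): the state, without advancing time (a new reading comes with each control period).
- viewer.read_camera(name): name is "scene" or "top" or "wrist"; returns a dict with "color" (420x560x3 uint8, red, green, blue), "range_z" (420x560 float32, m along the optical axis (not along the pixel's ray), 0 where there is no reading), "camera_matrix" (3x3 intrinsics, pixels), "xyz" and "attitude" of the camera in the world; the wrist camera has in their place "hand_eye" (4x4, takes a point from camera to tool coordinates, whose origin is the TCP and whose axes are the flange's). Camera axes: x right, y up, looking along -z (the intrinsics and any distortion apply to the point x, -y, -z); pixel columns grow to the right and rows downward; lengths in m; the calibration is good to about 2 mm. The wrist camera is an equidistant fisheye: a pixel r from the principal point sees the ray r / f radians off the axis. A picture is of the moment at which its call begins: read the wrist's pose just before it.
- workorder.job_done(): hands the job in, once; it reports no verdict.
The state is a dict: "time_s": time; "q": joint angles; "dq": joint speeds; "joint_torque": joint torques, N m; "eef_pos": TCP position; "orientation": TCP orientation; "force": force on the tool from outside, world axes, zero at the start; "ft_torque": the same for the moment, N m; "finger_gap": finger opening in m.
Only numpy, scipy, OpenCV 4.12 (cv2) and the standard library are available. Lean on these libraries where they do the work, as an engineer would, in place of code of your own. Each camera call takes 0.05 s, during which the arm holds its last target.

## Working session

There is one attempt and no reset: what is moved stays moved. The work goes in short steps, Python scripts to look and compute and a tool call to move; the robot and the scene stay as the last step left them, time stands still between calls to the robot, and variables do not carry over. Pictures are saved under pics/ and viewed, and the job is handed in when it is done.

Besides the shell and the picture viewer there is one more tool, called after "Request:" as name(argument=value, ...) on one line, values as JSON. jog_arm: Moves the arm, as the interface text tells. Its arguments: {"type":"object","properties":{"rows":{"type":"array"}},"required":["rows"]}

```bash
mkdir -p pics
python3 - <<'E'
from station import r, viewer, workorder
import cv2,numpy as np
s=r.sense();print({k:np.round(v,3) for k,v in s.items()}, r.pinch_z)
for n in ["scene","top","wrist"]:
    c=viewer.read_camera(n)
    cv2.imwrite(f"pics/{n}0.png",c["color"][:,:,::-1]); np.savez(f"{n}0.npz",**c)
    print(n,{k:np.round(c[k],4).tolist() for k in c if k not in("color","range_z")})
E
```

```text
{'time_s': np.float64(0.0), 'q': array([-1.294,  0.522, -0.036,  1.6  ,  0.021,  1.021, -0.113]), 'dq': array([-0.001,  0.001,  0.001, -0.   , -0.001,  0.001, -0.   ]), 'joint_torque': array([ 1.0000e-03, -9.2712e+01,  1.9800e+00, -3.6994e+01,  1.8000e-02,
        8.0000e-03,  0.0000e+00]), 'eef_pos': array([0.212, 0.587, 0.231]), 'orientation': array([-0.   ,  0.173,  0.985, -0.001]), 'force': array([ 0.612,  0.241, -0.524]), 'ft_torque': array([-0.039,  0.041, -0.004]), 'finger_gap': np.float64(0.086)} 0.0187
scene {'camera_matrix': [[503.1485, 0.0, 283.3364], [0.0, 503.1485, 208.1433], [0.0, 0.0, 1.0]], 'xyz': [-0.4834, 0.5197, 0.9641], 'attitude': [-0.4687, -0.2207, 0.348, 0.7814]}
top {'camera_matrix': [[544.9674, 0.0, 274.8441], [0.0, 544.9674, 207.2446], [0.0, 0.0, 1.0]], 'xyz': [0.2323, 0.0609, 1.5293], 'attitude': [-0.695, -0.0505, 0.062, 0.7145]}
wrist {'camera_matrix': [[325.1923, 0.0, 283.5689], [0.0, 325.1923, 210.5337], [0.0, 0.0, 1.0]], 'hand_eye': [[0.0003, 0.9511, 0.3089, 0.0784], [1.0, -0.0003, -0.0003, -0.0006], [-0.0002, 0.3089, -0.9511, -0.1438], [0.0, 0.0, 0.0, 1.0]]}
```

View pics/top0.png

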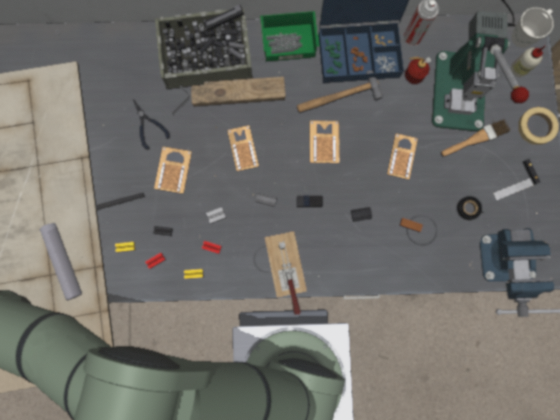

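View pics/scene0.png

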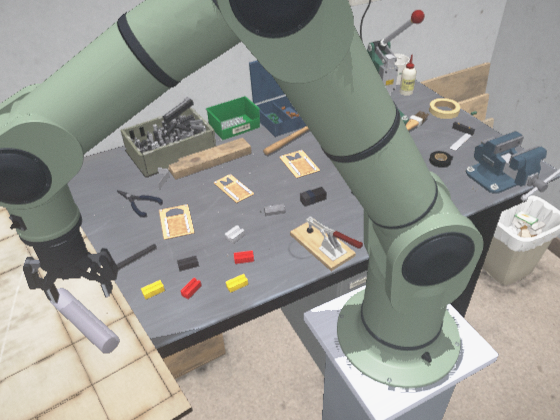

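View pics/wrist0.png

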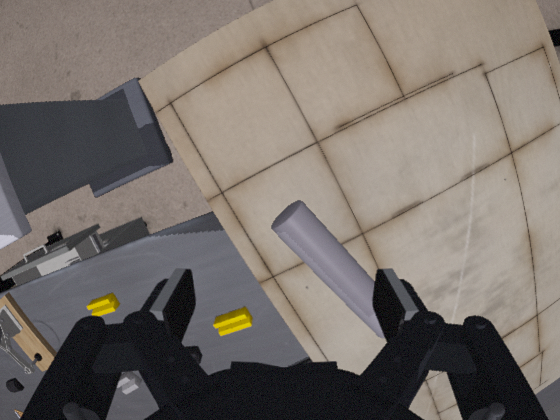

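```bash
cat > h.py <<'E'
import numpy as np,cv2
from scipy.spatial.transform import Rotation as R
def quat(q): return R.from_quat([q[1],q[2],q[3],q[0]])
def ray(c,uv,pose=None):
    uv=np.atleast_2d(uv).astype(float);K=c["camera_matrix"]
    x=(uv[:,0]-K[0,2])/K[0,0];y=(uv[:,1]-K[1,2])/K[1,1]
    if "hand_eye" in c:
        r=np.hypot(x,y)+1e-12; d=np.c_[np.sin(r)*x/r,-np.sin(r)*y/r,-np.cos(r)]
        H=c["hand_eye"];Rt=quat(pose["orientation"]).as_matrix();
        o=Rt@H[:3,3]+pose["eef_pos"];return o,(Rt@H[:3,:3]@d.T).T
    d=np.c_[x,-y,-np.ones(len(x))]
    return c["xyz"],quat(c["attitude"]).apply(d)
def plane(c,uv,z,pose=None):
    o,d=ray(c,uv,pose);t=(z-o[2])/d[:,2];return o+t[:,None]*d
def proj(c,P,pose=None):
    P=np.atleast_2d(P)
    if "hand_eye" in c:
        H=c["hand_eye"];Rt=quat(pose["orientation"]).as_matrix();M=Rt@H[:3,:3];o=Rt@H[:3,3]+pose["eef_pos"]
    else: M=quat(c["attitude"]).as_matrix();o=c["xyz"]
    p=(P-o)@M; p=np.c_[p[:,0],-p[:,1],-p[:,2]];K=c["camera_matrix"]
    if "hand_eye" in c:
        n=np.hypot(p[:,0],p[:,1])+1e-12;th=np.arctan2(n,p[:,2]);a=p[:,:2]/n[:,None]*th[:,None]
    else:a=p[:,:2]/p[:,2:]
    return a*K[0,0]+K[:2,2]
E
python3 - <<'E'
from h import *
c=dict(np.load("top0.npz"))
for n,p,z in [("baseA",(173,171),.006),("baseB",(243,148),.006),("baseC",(324,143),.006),("baseD",(403,157),.006),("lt215",(216,215),.02),("gr265",(265,199),.02),("bk309",(309,201),.03),("dk361",(361,214),.02),("br411",(411,225),.017),("dk163",(163,231),.02),("red",(212,247),.02)]:
    print(n,plane(c,p,z)[0].round(3))
im=c["color"][110:290,100:450,::-1]
cv2.imwrite("pics/crop0.png",cv2.resize(im[:, :],None,fx=2.28,fy=2.28,interpolation=cv2.INTER_CUBIC))
E
```

```text
baseA [0.589 0.32  0.006]
baseB [0.652 0.119 0.006]
baseC [ 0.661 -0.115  0.006]
baseD [ 0.614 -0.341  0.006]
lt215 [0.457 0.198 0.02 ]
gr265 [0.499 0.06  0.02 ]
bk309 [ 0.488 -0.063  0.03 ]
dk361 [ 0.449 -0.208  0.02 ]
br411 [ 0.414 -0.348  0.017]
dk163 [0.416 0.345 0.02 ]
red [0.368 0.21  0.02 ]
```

View pics/crop0.png

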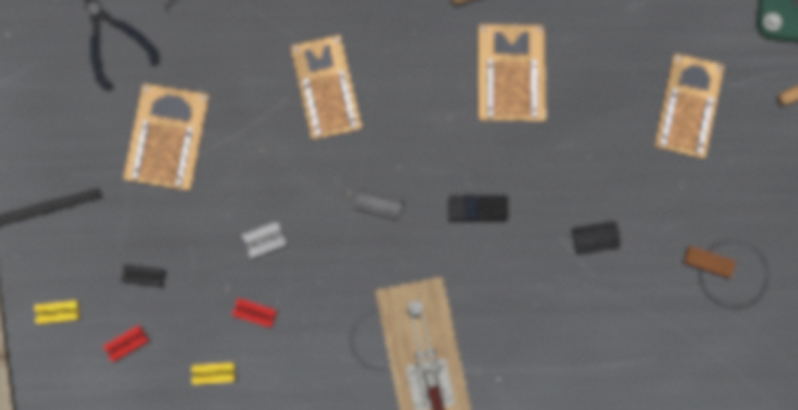

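```bash
cat >> h.py <<'E'
def move(s,tgt,ydir_deg=None):
    """tool shift mm and spin deg to bring TCP to tgt, tool y axis along world heading (mod 180)"""
    Rt=quat(s["orientation"]).as_matrix()
    d=Rt.T@(np.array(tgt)-s["eef_pos"])*1000
    sp=None
    if ydir_deg is not None:
        a=np.radians(ydir_deg);v=Rt.T@np.array([np.cos(a),np.sin(a),0])
        sp=np.degrees(np.arctan2(-v[0],v[1])); sp=(sp+90)%180-90
    return d.round(1),sp
E
python3 - <<'E'
from h import *
c=dict(np.load("top0.npz"));im=c["color"]
bg=cv2.medianBlur(im,51)
d=np.abs(im.astype(int)-bg).max(2)
for n,p,z in [("baseA",(173,171),.006),("baseB",(243,148),.006),("baseC",(324,143),.006),("baseD",(403,157),.006),("wideV",(216,215),.02),("nridge",(265,199),.02),("wridge",(361,214),.02),("nV",(163,231),.02)]:
    r_=32 if n[:4]=="base" else 16
    x,y=p;m=np.zeros(d.shape,np.uint8)
    bgc=np.median(im[y-r_-3:y+r_+3,x-r_-3:x+r_+3][[0,-1]].reshape(-1,3),0)
    dd=np.abs(im.astype(int)-bgc).max(2)
    m[y-r_:y+r_,x-r_:x+r_]=(dd[y-r_:y+r_,x-r_:x+r_]>18)
    m=cv2.morphologyEx(m,cv2.MORPH_CLOSE,np.ones((5,5),np.uint8))
    cs,_=cv2.findContours(m,cv2.RETR_EXTERNAL,cv2.CHAIN_APPROX_NONE)
    k=max(cs,key=cv2.contourArea);b=cv2.boxPoints(cv2.minAreaRect(k))
    P=plane(c,b,z)[:,:2];e=np.diff(np.r_[P,P[:1]],axis=0);L=np.linalg.norm(e,axis=1)
    i=L.argmax();print(n,P.mean(0).round(3),L[:2].round(3),"yaw",np.degrees(np.arctan2(e[i][1],e[i][0])).round(1)%180)
E
```

```text
baseA [0.594 0.322] [0.132 0.092] yaw 169.8
baseB [0.653 0.12 ] [0.072 0.131] yaw 10.800000000000011
baseC [ 0.666 -0.117] [0.09  0.129] yaw 177.3
baseD [ 0.617 -0.339] [0.131 0.072] yaw 164.8
wideV [0.458 0.2  ] [0.05  0.034] yaw 109.4
nridge [0.499 0.056] [0.008 0.038] yaw 74.2
wridge [ 0.449 -0.208] [0.06  0.037] yaw 98.0
nV [0.417 0.346] [0.025 0.053] yaw 82.1
```

Run:
```python
from h import *
from station import r
s=r.sense();print(move(s,[.417,.346,.17],82.1))
```

```text
(array([-274.5, -157.6,   61.1]), np.float64(-11.971079840800328))
```

Request:
jog_arm(rows=[-274, -158, 61, -12, 1, -274, -158, 61, -12, 1, -274, -158, 61, -12, 1, -274, -158, 61, -12, 1, -274, -158, 61, -12, 1, -274, -158, 61, -12, 1, -274, -158, 61, -12, 1, -274, -158, 61, -12, 1, -274, -158, 61, -12, 1, -274, -158, 61, -12, 1, -274, -158, 61, -12, 1])

```text
time_s: 1.07
eef_pos: [0.416, 0.3462, 0.17]
orientation: [-0.0, 0.069, 0.998, -0.0]
force: [0.1, 0.2, 0.6]
finger_gap: 0.0853
```

```bash
cat > look.py <<'E'
import sys
from h import *
from station import r,viewer
def look(n):
    s=r.sense();c=viewer.read_camera("wrist");np.savez(n+".npz",**c,**{"eef_pos":s["eef_pos"],"orientation":s["orientation"]})
    cv2.imwrite(f"pics/{n}.png",c["color"][:,:,::-1])
    print(s["time_s"],s["eef_pos"].round(4),s["orientation"].round(4),s["q"].round(2),s["finger_gap"].round(4),s["force"].round(1));return s,c
if __name__=="__main__": look(sys.argv[1])
E
python3 look.py w1
```

```text
Traceback (most recent call last):
  File "look.py", line 8, in <module>
    if __name__=="__main__": look(sys.argv[1])
                             ~~~~^^^^^^^^^^^^^
  File "look.py", line 7, in look
    print(s["time_s"],s["eef_pos"].round(4),s["orientation"].round(4),s["q"].round(2),s["finger_gap"].round(4),s["force"].round(1));return s,c
                                                                                      ^^^^^^^^^^^^^^^^^^^^^
AttributeError: 'float' object has no attribute 'round'
```

View pics/w1.png

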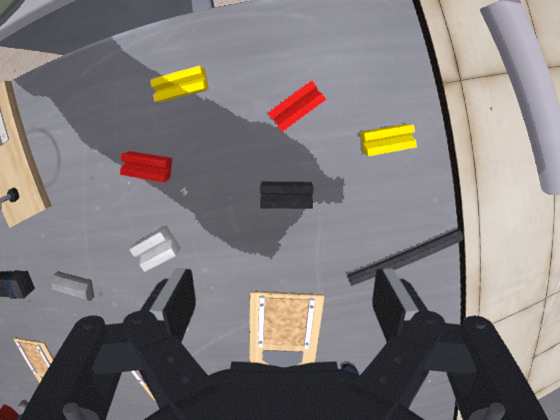

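```bash
sed -i 's/s\["finger_gap"\].round(4)/round(float(s["finger_gap"]),4)/' look.py
cat >> h.py <<'E'
def cloud(c,pose):
    h,w=c["range_z"].shape;v,u=np.mgrid[:h,:w];uv=np.c_[u.ravel(),v.ravel()]
    K=c["camera_matrix"];o,d=ray(c,uv,pose)
    if "hand_eye" in c:
        th=np.hypot(uv[:,0]-K[0,2],uv[:,1]-K[1,2])/K[0,0];t=c["range_z"].ravel()/np.cos(th)
    else:t=c["range_z"].ravel()
    return (o+d*t[:,None]).reshape(h,w,3)
def die(c,pose,xy,zlo=.012,zhi=.03,rad=.045):
    P=cloud(c,pose);m=(np.hypot(P[...,0]-xy[0],P[...,1]-xy[1])<rad)&(c["range_z"]>0)
    print("bench z",np.median(P[...,2][m&(P[...,2]<.008)]).round(4) if (m&(P[...,2]<.008)).any() else None)
    m&=(P[...,2]>zlo)&(P[...,2]<zhi)
    n,l,st,ce=cv2.connectedComponentsWithStats(m.astype(np.uint8));i=1+st[1:,4].argmax();m=l==i
    Q=P[m];b=cv2.boxPoints(cv2.minAreaRect((Q[:,:2]*1000).astype(np.float32)))
    e=b[1]-b[0],b[2]-b[1];L=[np.linalg.norm(k) for k in e];k=e[int(np.argmax(L))]
    print("n",m.sum(),"ctr",b.mean(0).round(1),"L",np.round(L,1),"yaw",round(np.degrees(np.arctan2(k[1],k[0]))%180,1),"ztop",np.percentile(Q[:,2],[5,50,95]).round(4),"px",ce[i].round(0),"gray",c["color"][m].mean(0).round())
    return m
E
python3 - <<'E'
from h import *
c=dict(np.load("w1.npz"))
for xy in [(.417,.346),(.458,.2),(.499,.06)]:die(c,c,xy)
im=c["color"][130:290,90:350,::-1]
cv2.imwrite("pics/w1c.png",cv2.resize(im,None,fx=3,fy=3,interpolation=cv2.INTER_CUBIC))
E
```

```text
bench z 0.0012
n 1227 ctr [419.3 347.4] L [22.7 50.1] yaw 81.6 ztop [0.0137 0.0207 0.0222] px [286. 196.] gray [49. 48. 52.]
bench z 0.0012
n 1057 ctr [458.7 199.2] L [47. 31.] yaw 109.0 ztop [0.0131 0.0207 0.0221] px [154. 250.] gray [199. 197. 203.]
bench z 0.0013
n 621 ctr [500.1  58.2] L [26.4 58.6] yaw 73.9 ztop [0.013  0.0193 0.0218] px [ 70. 287.] gray [141. 139. 145.]
```

View pics/w1c.png

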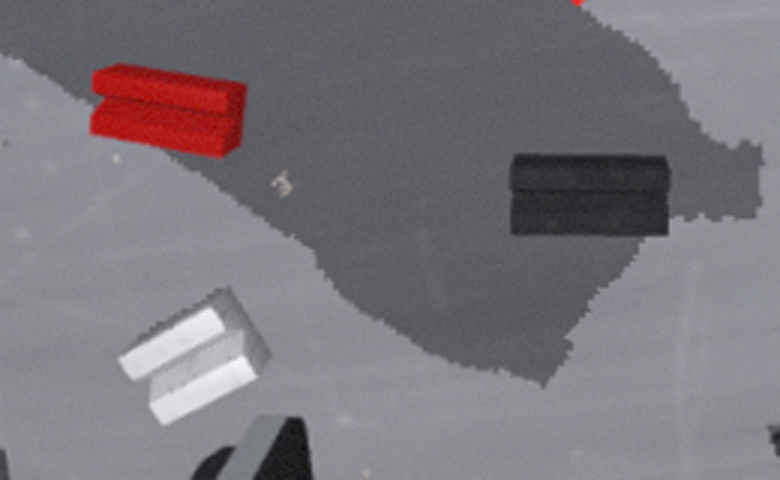

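Run:
```python
from h import *
from station import r
s=r.sense();print(move(s,[.419,.347,.004],81.6))
```

```text
(array([ -3.3,   0.8, 166.1]), np.float64(0.6008902413010446))
```

Request:
jog_arm(rows=[-3, 1, 40, 0.6, 0.75, -3, 1, 80, 0.6, 0.75, -3, 1, 118, 0.6, 0.75, -3, 1, 140, 0.6, 0.75, -3, 1, 150, 0.6, 0.75, -3, 1, 158, 0.6, 0.75, -3, 1, 162, 0.6, 0.75, -3, 1, 165, 0.6, 0.75, -3, 1, 165, 0.6, 0.75])

```text
time_s: 1.87
eef_pos: [0.419, 0.3478, 0.0058]
orientation: [0.0, 0.073, 0.997, 0.0]
force: [0.5, 0.3, 0.7]
finger_gap: 0.0642
```

```bash
python3 look.py w2
```

```text
1.8667 [0.419  0.3478 0.0058] [2.000e-04 7.310e-02 9.973e-01 3.000e-04] [-0.78  0.74 -0.04  1.95  0.05  0.46  0.57] 0.0642 [0.5 0.3 0.7]
```

View pics/w2.png

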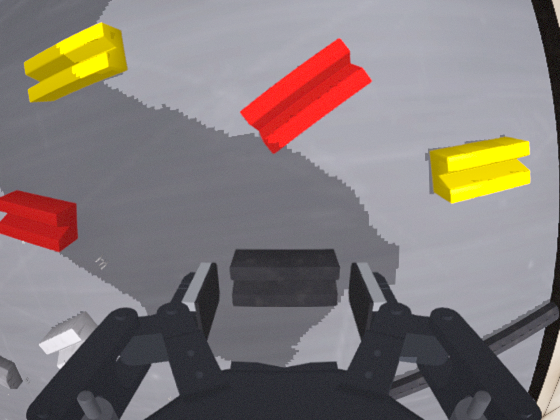

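Run:
```python
from h import *
c=dict(np.load("w2.npz"))
P=cloud(c,c);Rt=quat(c["orientation"]).as_matrix()
T=(P-c["eef_pos"])@Rt*1000
for name,(u0,u1) in dict(L=(185,218),R=(350,388)).items():
    q=T[255:330,u0:u1].reshape(-1,3);q=q[(np.abs(q[:,1])<60)&(q[:,2]<2)&(np.abs(q[:,0])<14)]
    print(name,len(q),np.percentile(q,[2,50,98],axis=0).round(1).tolist())
    w=P[255:330,u0:u1].reshape(-1,3)
die(c,c,(.419,.347),zlo=.012,zhi=.024,rad=.03)
```

```text
L 1968 [[-9.8, -43.5, -60.6], [7.7, -33.0, -32.7], [11.7, -31.2, -11.1]]
R 2221 [[-9.4, 30.0, -61.3], [8.1, 32.2, -33.7], [11.8, 43.3, -11.2]]
bench z 0.0014
n 5149 ctr [419.  347.5] L [23.5 50.4] yaw 82.1 ztop [0.0135 0.0206 0.022 ] px [284. 282.] gray [59. 58. 63.]
```

Request:
jog_arm(rows=[0, 0, 4, 0, 0.72, 0, 0, 7, 0, 0.72, 0, 0, 7, 0, 0.6, 0, 0, 7, 0, 0.4, 0, 0, 7, 0, 0.4, 0, 0, 7, 0, 0.4, 0, 0, 7, 0, 0.4, 0, 0, 7, 0, 0.4])

```text
time_s: 2.58
eef_pos: [0.4191, 0.3478, -0.0007]
orientation: [0.0, 0.073, 0.997, 0.0]
force: [-1.5, -1.0, 5.9]
finger_gap: 0.0486
```

```bash
python3 look.py w3;python3 - <<'E'
from h import *
from station import r
c=dict(np.load("w3.npz"))
P=cloud(c,c);Rt=quat(c["orientation"]).as_matrix()
T=(P-c["eef_pos"])@Rt*1000
m=(np.abs(T[...,1])>22)&(np.abs(T[...,1])<60)&(np.abs(T[...,0])<13)&(T[...,2]>-40)&(T[...,2]<-3.)
z=T[...,2][m];print(np.percentile(z,[50,90,95,98,99.5]))
E
```

```text
2.5833 [ 0.4191  0.3478 -0.0007] [2.000e-04 7.320e-02 9.973e-01 4.000e-04] [-0.78  0.75 -0.04  1.95  0.06  0.44  0.57] 0.0486 [-1.5 -1.   5.9]
[-24.44058411 -11.76051259  -7.26221752  -3.23658344  -3.04915354]
```

View pics/w3.png

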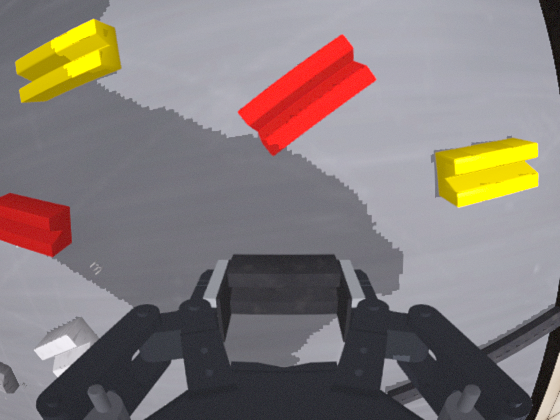

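Run:
```python
from h import *
from station import r
s=r.sense();print(move(s,[.631,.02,.17],10.8))
```

```text
(array([-257.5, -293.2, -170.8]), np.float64(70.80379515797722))
```

Request:
jog_arm(rows=[0, 0, -20, 0, 0.4, 0, 0, -60, 0, 0.4, 0, 0, -100, 0, 0.4, -257, -293, -170, 71, 0.4, -257, -293, -170, 71, 0.4, -257, -293, -170, 71, 0.4, -257, -293, -170, 71, 0.4, -257, -293, -170, 71, 0.4, -257, -293, -170, 71, 0.4, -257, -293, -170, 71, 0.4, -257, -293, -170, 71, 0.4, -257, -293, -170, 71, 0.4])

```text
time_s: 3.63
eef_pos: [0.62, 0.0357, 0.1661]
orientation: [0.0, 0.596, 0.803, 0.001]
force: [0.9, 1.2, -0.5]
finger_gap: 0.0485
```

Request:
jog_arm(rows=[0, 0, 0, 8, 0.4, 0, 0, 0, 8, 0.4])

```text
time_s: 3.8
eef_pos: [0.6208, 0.0327, 0.1664]
orientation: [0.001, 0.655, 0.756, 0.001]
force: [-0.6, 1.4, -1.3]
finger_gap: 0.0487
```

```bash
python3 look.py w4
```

```text
3.8 [0.6208 0.0327 0.1664] [6.000e-04 6.550e-01 7.556e-01 5.000e-04] [-0.36  0.61  0.31  1.68 -0.23  0.88  0.19] 0.0487 [-0.6  1.4 -1.3]
```

View pics/w4.png

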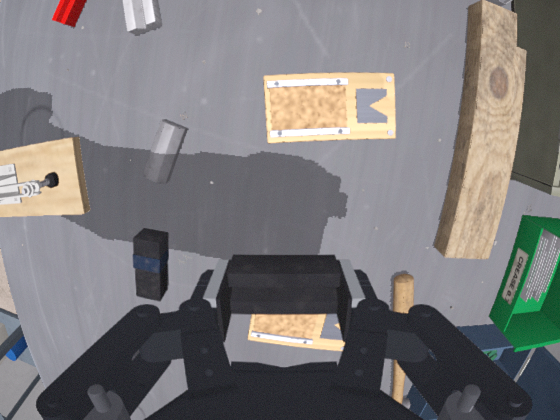

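```bash
cat >> h.py <<'E'
def base(c,pose,box):
    """box u0,v0,u1,v1 around the base; board rect at z=.005, rails at z=.010"""
    u0,v0,u1,v1=box;im=c["color"];hsv=cv2.cvtColor(im,cv2.COLOR_RGB2HSV)
    M=np.zeros(im.shape[:2],np.uint8);M[v0:v1,u0:u1]=1
    wood=((hsv[...,0]<28)&(hsv[...,1]>60)&(hsv[...,2]>90)).astype(np.uint8)*M
    k=max(cv2.findContours(wood,cv2.RETR_EXTERNAL,cv2.CHAIN_APPROX_NONE)[0],key=cv2.contourArea)
    hull=cv2.convexHull(k);Q=(plane(c,hull[:,0],.005,pose)[:,:2]*1000).astype(np.float32)
    b=cv2.boxPoints(cv2.minAreaRect(Q));e=b[1]-b[0],b[2]-b[1];L=[np.linalg.norm(x) for x in e];x=e[int(np.argmax(L))];x=x/np.linalg.norm(x)
    fill=np.zeros_like(M);cv2.fillPoly(fill,[hull],1);fill=cv2.erode(fill,np.ones((3,3)))
    dark=fill&(hsv[...,2]<130)&(hsv[...,1]<70)
    ys,xs=np.nonzero(dark);pc=plane(c,[[xs.mean(),ys.mean()]],.0065,pose)[0,:2]*1000
    ctr=b.mean(0); x=x if x@(pc-ctr)>0 else -x
    print("board",ctr.round(1),np.round(L,1),"origin(board)",(ctr-22*x).round(1),"yaw",np.degrees(np.arctan2(x[1],x[0])).round(1))
    wh=fill&(hsv[...,1]<40)&(hsv[...,2]>165)
    n,l,st,ce=cv2.connectedComponentsWithStats(wh.astype(np.uint8));C=[]
    for i in 1+np.argsort(-st[1:,4])[:2]:
        v,u=np.nonzero(l==i);W=(plane(c,np.c_[u,v],.010,pose)[:,:2]*1000).astype(np.float32)
        rb=cv2.boxPoints(cv2.minAreaRect(W));C.append(rb.mean(0));dd=max([rb[1]-rb[0],rb[2]-rb[1]],key=np.linalg.norm)
        print("  rail",rb.mean(0).round(1),"len",np.linalg.norm(dd).round(1),"yaw",(np.degrees(np.arctan2(dd[1],dd[0]))%180).round(1))
    print("  rails mid",np.mean(C,0).round(1))
E
python3 - <<'E'
from h import *
from station import r
c=dict(np.load("w4.npz"));base(c,c,(250,60,410,155))
die(c,c,(.62,.033),zlo=.165,zhi=.2,rad=.06)
P=cloud(c,c);Rt=quat(c["orientation"]).as_matrix();T=(P-c["eef_pos"])@Rt*1000
q=T[262:282,240:330].reshape(-1,3);print(np.percentile(q,[5,50,95],axis=0).round(1))
E
```

```text
board [654.3 119.7] [ 64.1 124.2] origin(board) [675.8 124.1] yaw -168.4
  rail [690.7 127.2] len 31.5 yaw 101.2
  rail [628.2 137.9] len 73.3 yaw 11.5
  rails mid [659.4 132.5]
bench z 0.0012
n 8307 ctr [621.3  32.5] L [23.6 76.3] yaw 8.4 ztop [0.1736 0.1874 0.1962] px [284. 284.] gray [57. 57. 61.]
[[  7.  -16.9 -22.6]
 [ 10.2   0.7 -20.2]
 [ 11.   18.6 -11.3]]h.py:60: RuntimeWarning: Mean of empty slice.
  ys,xs=np.nonzero(dark);pc=plane(c,[[xs.mean(),ys.mean()]],.0065,pose)[0,:2]*1000
  ret = ret.dtype.type(ret / rcount)
```

```bash
sed -i 's/x=x if x@(pc-ctr)>0 else -x/x=x if x[0]>0 else -x/; s/^    ys,xs=np.nonzero(dark).*$//' h.py
python3 - <<'E'
from h import *
from station import r
s=r.sense();print(move(s,[.6327,.1153,.0065],11.6))
E
```

```text
(array([ 77.4,  24.5, 159.5]), np.float64(-3.0156122122513978))
```

Request:
jog_arm(rows=[38, 12, 10, -1.5, 0.4, 77, 24.5, 30, -3, 0.4, 77, 24.5, 60, -3, 0.4, 77, 24.5, 95, -3, 0.4, 77, 24.5, 120, -3, 0.4, 77, 24.5, 137, -3, 0.4, 77, 24.5, 147, -3, 0.4, 77, 24.5, 152, -3, 0.4, 77, 24.5, 155, -3, 0.4, 77, 24.5, 155, -3, 0.4])

```text
time_s: 4.68
eef_pos: [0.6329, 0.1153, 0.0114]
orientation: [-0.0, 0.632, 0.775, 0.001]
force: [0.2, -0.5, 0.0]
finger_gap: 0.0487
```

```bash
python3 look.py w5;  python3 - <<'E'
from h import *
from station import r
s=r.sense();print(move(s,[.6327,.1153,.0065],11.6))
E
```

```text
4.6833 [0.6329 0.1153 0.0114] [-0.000e+00  6.316e-01  7.753e-01  7.000e-04] [-0.42  0.85  0.22  1.69 -0.28  0.64  0.17] 0.0487 [ 0.2 -0.5  0. ]
(array([ 0.2, -0.4,  5.3]), np.float64(0.03695414109496653))
```

View pics/w5.png

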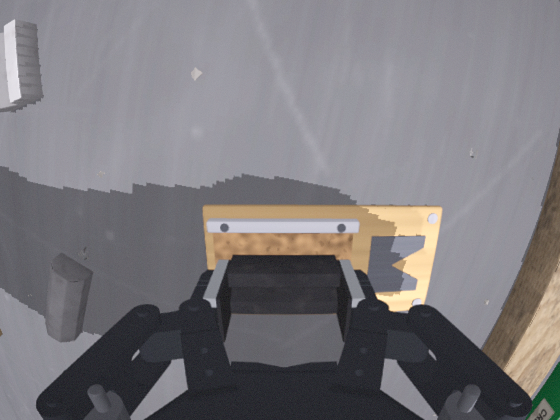

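Request:
jog_arm(rows=[0, 0, 3, 0, 0.4, 0, 0, 5, 0, 0.4, 0, 0, 5.5, 0, 0.4, 0, 0, 5.5, 0, 0.4])

```text
time_s: 5.07
eef_pos: [0.6332, 0.1152, 0.0065]
orientation: [0.0, 0.632, 0.775, 0.001]
force: [-0.1, 0.2, -0.9]
finger_gap: 0.0488
```

Request:
jog_arm(rows=[0, 0, 0, 0, 0.6, 0, 0, 0, 0, 0.75, 0, 0, 0, 0, 0.75, 0, 0, -10, 0, 0.75, 0, 0, -40, 0, 0.75, 0, 0, -80, 0, 1, 0, 0, -120, 0, 1, 0, 0, -150, 0, 1, 0, 0, -150, 0, 1])

```text
time_s: 5.82
eef_pos: [0.6357, 0.1152, 0.1638]
orientation: [0.003, 0.632, 0.775, 0.005]
force: [0.0, -0.2, -0.9]
finger_gap: 0.0854
```

```bash
python3 look.py w6;  python3 - <<'E'
from h import *
c=dict(np.load("w6.npz"));die(c,c,(.633,.115),zlo=.016,zhi=.036)
E
```

```text
5.8167 [0.6357 0.1152 0.1638] [0.0028 0.6319 0.775  0.0046] [-0.46  0.64  0.3   1.62 -0.23  0.9   0.12] 0.0854 [ 0.  -0.2 -0.9]
bench z 0.006
n 1424 ctr [633.5 115.2] L [21.9 50.1] yaw 11.8 ztop [0.0177 0.0265 0.0281] px [279. 195.] gray [51. 49. 53.]
```

View pics/w6.png

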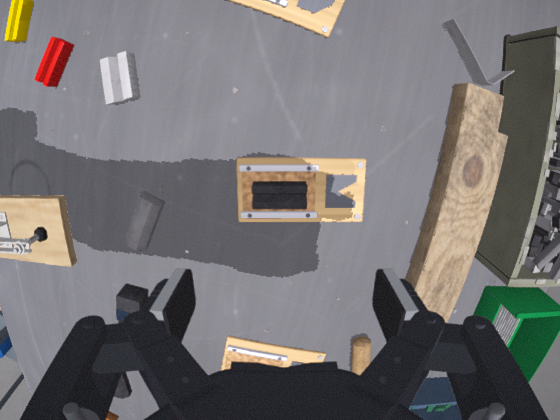

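Run:
```python
from h import *
from station import r
s=r.sense();print(move(s,[.4587,.1992,.15],109))
```

```text
(array([ 117.7, -155.4,    9.7]), np.float64(82.636121150084))
```

Request:
jog_arm(rows=[118, -155, 10, 82.6, 1, 118, -155, 10, 82.6, 1, 118, -155, 10, 82.6, 1, 118, -155, 10, 82.6, 1, 118, -155, 10, 82.6, 1, 118, -155, 10, 82.6, 1, 118, -155, 10, 82.6, 1, 118, -155, 10, 82.6, 1, 118, -155, 10, 82.6, 1, 118, -155, 10, 82.6, 1, 118, -155, 10, 82.6, 1, 118, -155, 10, 82.6, 1])

```text
time_s: 6.87
eef_pos: [0.4586, 0.1995, 0.1494]
orientation: [-0.001, 0.987, 0.162, 0.003]
force: [0.7, 0.5, 0.4]
finger_gap: 0.0852
```

Request:
jog_arm(rows=[0, 0, 0, 0, 0.8])

```text
time_s: 6.95
eef_pos: [0.4582, 0.1995, 0.1491]
orientation: [-0.0, 0.987, 0.16, 0.003]
force: [0.0, 0.1, 0.4]
finger_gap: 0.0757
```

```bash
python3 look.py w7;  python3 - <<'E'
from h import *
from station import r
c=dict(np.load("w7.npz"));die(c,c,(.458,.2))
s=r.sense();print(move(s,[.4587,.1992,0],109))
E
```

```text
6.95 [0.4582 0.1995 0.1491] [-4.000e-04  9.871e-01  1.601e-01  3.100e-03] [-1.05  0.55  0.71  2.03 -0.52  0.74 -1.26] 0.0757 [0.  0.1 0.4]
bench z 0.0012
n 1748 ctr [459.3 198.8] L [46.1 30.7] yaw 109.4 ztop [0.0133 0.0207 0.0221] px [284. 200.] gray [155. 153. 159.]
(array([ -0.4,   0.4, 149.1]), np.float64(-0.34647083616891905))
```

View pics/w7.png

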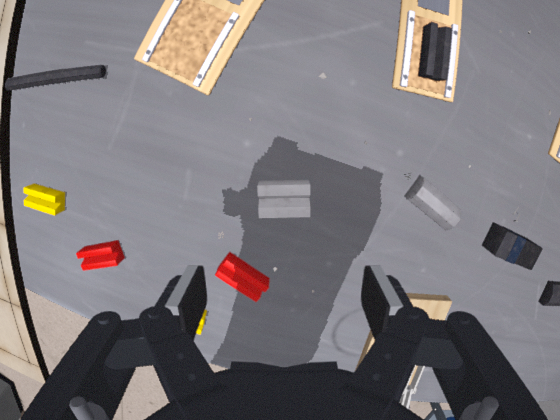

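Request:
jog_arm(rows=[0.5, 0, 40, -0.4, 0.72, 0.5, 0, 80, -0.5, 0.72, 0.5, 0, 115, -0.5, 0.72, 0.5, 0, 130, -0.5, 0.72, 0.5, 0, 140, -0.5, 0.72, 0.5, 0, 147, -0.5, 0.7, 0.5, 0, 150, -0.5, 0.7, 0.5, 0, 150, -0.5, 0.7])

```text
time_s: 7.67
eef_pos: [0.4597, 0.2, -0.0006]
orientation: [-0.0, 0.986, 0.167, 0.003]
force: [0.2, -0.4, 0.1]
finger_gap: 0.0595
```

Request:
jog_arm(rows=[0, 0, 0, 0, 0.55, 0, 0, 0, 0, 0.35, 0, 0, 0, 0, 0.35, 0, 0, 0, 0, 0.35, 0, 0, 0, 0, 0.35, 0, 0, 0, 0, 0.35])

```text
time_s: 8.17
eef_pos: [0.4603, 0.2004, 0.0006]
orientation: [-0.001, 0.986, 0.167, 0.004]
force: [-1.3, -0.5, 9.1]
finger_gap: 0.0446
```

```bash
python3 look.py w8;  python3 - <<'E'
from h import *
from station import r
s=r.sense();print(move(s,[.644,-.03,.17],-2.7))
E
```

```text
8.1667 [0.4603 0.2004 0.0006] [-9.000e-04  9.860e-01  1.669e-01  4.100e-03] [-0.84  0.77  0.42  2.08 -0.75  0.43 -1.06] 0.0446 [-1.3 -0.5  9.1]
(array([  99. ,  278. , -168.7]), np.float64(-68.07672135507107))
```

View pics/w8.png

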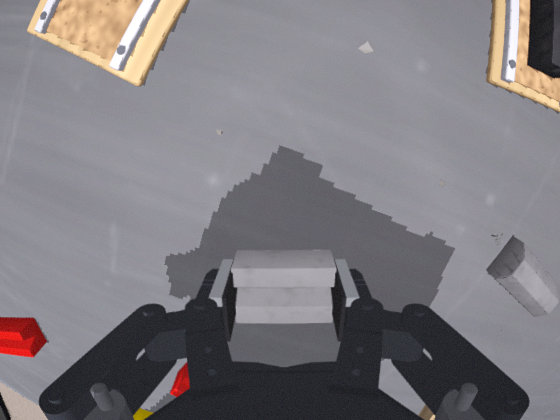

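Run:
```python
from h import *
from station import r
s=r.sense();print(move(s,[.644,-.21,.17],-2.7))
```

```text
(array([  39.8,  447.9, -169.2]), np.float64(-68.07672135507107))
```

Request:
jog_arm(rows=[0, 0, -20, 0, 0.35, 0, 0, -60, 0, 0.35, 0, 0, -100, 0, 0.35, 40, 448, -169, -68, 0.35, 40, 448, -169, -68, 0.35, 40, 448, -169, -68, 0.35, 40, 448, -169, -68, 0.35, 40, 448, -169, -68, 0.35, 40, 448, -169, -68, 0.35, 40, 448, -169, -68, 0.35, 40, 448, -169, -68, 0.35, 40, 448, -169, -68, 0.35])

```text
time_s: 9.22
eef_pos: [0.6122, -0.1401, 0.1591]
orientation: [0.002, 0.743, 0.669, 0.004]
force: [0.8, 0.4, -1.4]
finger_gap: 0.0446
```

Run:
```python
from h import *
from station import r
s=r.sense();print(move(s,[.644,-.21,.17],-2.7),s["q"].round(2))
```

```text
(array([-66.2,  39. , -10.8]), np.float64(-3.261646678843036)) [-0.09  0.63  0.33  1.68 -0.26  0.87  0.25]
```

Request:
jog_arm(rows=[-66, 39, -11, -3.3, 0.35, -66, 39, -11, -3.3, 0.35, -66, 39, -11, -3.3, 0.35, -66, 39, -11, -3.3, 0.35])

```text
time_s: 9.55
eef_pos: [0.6439, -0.2125, 0.1711]
orientation: [0.003, 0.724, 0.689, 0.004]
force: [-0.6, 1.5, -0.3]
finger_gap: 0.0445
```

```bash
python3 look.py w9
```

```text
9.55 [ 0.6439 -0.2125  0.1711] [0.003  0.7244 0.6893 0.0038] [ 0.04  0.69  0.32  1.52 -0.25  0.96  0.38] 0.0445 [-0.6  1.5 -0.3]
```

View pics/w9.png

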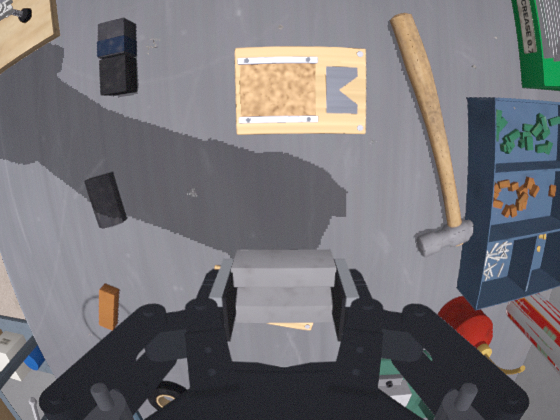

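Run:
```python
from h import *
from station import r
c=dict(np.load("w9.npz"));base(c,c,(225,35,380,145))
P=cloud(c,c);Rt=quat(c["orientation"]).as_matrix();T=(P-c["eef_pos"])@Rt*1000
for v0,v1 in((252,262),(262,282)):
    q=T[v0:v1,245:325].reshape(-1,3);print(np.percentile(q,[5,50,95],axis=0).round(1).tolist())
m=(T[...,2]>-26)&(T[...,2]<-14)&(np.abs(T[...,1])<22)&(np.abs(T[...,0])<25)
q=T[m];print(q[:,0].min(),q[:,0].max())
print(Rt[:,2])
```

```text
board [ 667.2 -116.2] [124.1  84.2] origin(board) [ 645.2 -115.4] yaw -2.0
  rail [ 704.9 -117.7] len 44.0 yaw 87.9
  rail [646.3 -87.5] len 73.6 yaw 177.8
  rails mid [ 675.6 -102.6]
[[11.9, -15.6, -13.9], [12.4, 0.8, -9.0], [13.0, 17.6, -4.0]]
[[6.3, -14.6, -21.2], [10.8, 0.8, -20.1], [12.9, 16.7, -15.3]]
-18.40580337565626 13.86223751822094
[ 9.72154771e-03  8.97788216e-04 -9.99952342e-01]
```

Run:
```python
from h import *
from station import r
s=r.sense();print(move(s,[.6452,-.1137,.0078],-2.1))
```

```text
(array([ 96.1,  -4.7, 163.1]), np.float64(-0.6218633177112736))
```

Request:
jog_arm(rows=[40, -2, 10, -0.6, 0.35, 80, -4, 20, -0.6, 0.35, 96, -4.7, 50, -0.6, 0.35, 96, -4.7, 90, -0.6, 0.35, 96, -4.7, 120, -0.6, 0.35, 96, -4.7, 140, -0.6, 0.35, 96, -4.7, 150, -0.6, 0.35, 96, -4.7, 156, -0.6, 0.35, 96, -4.7, 158, -0.6, 0.35, 96, -4.7, 158, -0.6, 0.35])

```text
time_s: 10.43
eef_pos: [0.6456, -0.1136, 0.0138]
orientation: [0.003, 0.72, 0.694, 0.004]
force: [0.6, -0.4, -0.2]
finger_gap: 0.0438
```

```bash
python3 look.py w10;  python3 - <<'E'
from h import *
from station import r
s=r.sense();print(move(s,[.6452,-.1137,.0076],-2.1))
E
```

```text
10.4333 [ 0.6456 -0.1136  0.0138] [0.0028 0.72   0.694  0.0043] [-0.07  0.86  0.24  1.66 -0.31  0.65  0.3 ] 0.0438 [ 0.6 -0.4 -0.2]
(array([ 0. , -0.6,  6.6]), np.float64(-0.012037661554799683))
```

View pics/w10.png

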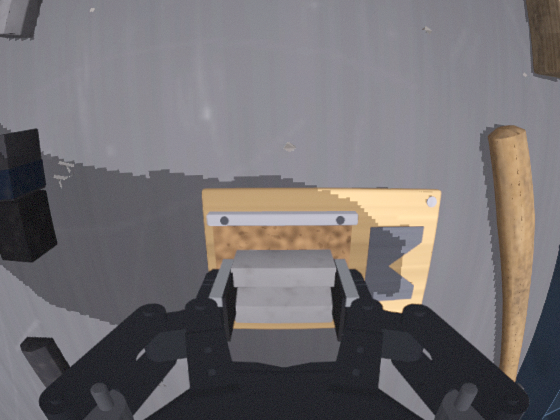

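Request:
jog_arm(rows=[0, -0.5, 3, 0, 0.35, 0, -0.5, 5.5, 0, 0.35, 0, -0.5, 6.2, 0, 0.35, 0, -0.5, 6.2, 0, 0.35])

```text
time_s: 10.82
eef_pos: [0.6453, -0.1137, 0.0081]
orientation: [0.003, 0.72, 0.694, 0.005]
force: [-0.2, -0.2, -0.7]
finger_gap: 0.0442
```

Request:
jog_arm(rows=[0, 0, 0, 0, 0.5, 0, 0, 0, 0, 0.7, 0, 0, 0, 0, 0.7, 0, 0, -10, 0, 0.75, 0, 0, -40, 0, 0.75, 0, 0, -80, 0, 1, 0, 0, -120, 0, 1, 0, 0, -150, 0, 1, 0, 0, -150, 0, 1])

```text
time_s: 11.57
eef_pos: [0.6463, -0.1149, 0.1655]
orientation: [0.006, 0.72, 0.694, 0.007]
force: [0.3, 0.2, -0.9]
finger_gap: 0.0856
```

```bash
python3 look.py w11;  python3 - <<'E'
from h import *
from station import r
c=dict(np.load("w11.npz"));die(c,c,(.645,-.115),zlo=.016,zhi=.036)
s=r.sense();print(move(s,[.5,.058,.15],73.9))
E
```

```text
11.5667 [ 0.6463 -0.1149  0.1655] [0.0064 0.7202 0.6937 0.0075] [-0.12  0.66  0.32  1.6  -0.25  0.9   0.25] 0.0856 [ 0.3  0.2 -0.9]
bench z 0.0066
n 1720 ctr [ 645.7 -116.1] L [46.1 30.5] yaw 178.5 ztop [0.0177 0.0266 0.0281] px [279. 197.] gray [158. 155. 161.]
(array([ 166.9, -151.8,   10.2]), np.float64(-76.02698915530459))
```

View pics/w11.png

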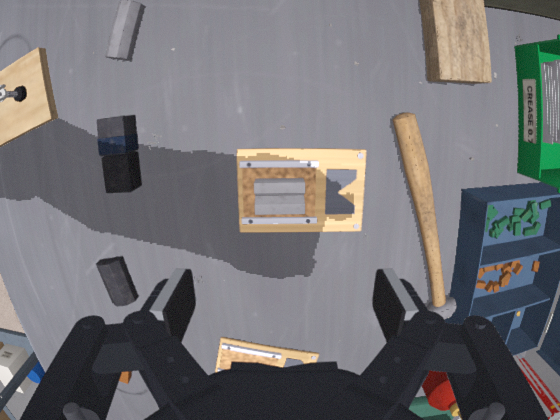

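Run:
```python
from h import *
from station import r,viewer
def tilt(): s=r.sense();print(s["time_s"],s["eef_pos"].round(4),(quat(s["orientation"]).as_matrix()[:,2]).round(4),s["dq"].round(3))
tilt()
for i in range(3):viewer.read_camera("wrist");tilt()
```

```text
11.6167 [ 0.6453 -0.1144  0.1624] [ 0.0166  0.0016 -0.9999] [ 0.005  0.06  -0.026  0.046 -0.009 -0.037  0.008]
11.6667 [ 0.6443 -0.114   0.1601] [ 0.0135  0.002  -0.9999] [ 0.003  0.045 -0.016  0.026 -0.002 -0.014  0.004]
11.7167 [ 0.6436 -0.1139  0.1586] [ 0.0112  0.0022 -0.9999] [ 0.002  0.03  -0.007  0.01  -0.003 -0.007  0.002]
11.7667 [ 0.6433 -0.1138  0.1577] [ 0.0098  0.0023 -0.9999] [ 0.001  0.019 -0.003  0.002 -0.    -0.001  0.004]
```

```bash
sed -i 's/^    s=r.sense();c=/    for _ in range(4): viewer.read_camera("wrist")\n    s=r.sense();c=/' look.py
python3 - <<'E'
from h import *
from station import r
s=r.sense();print(move(s,[.5,.058,.15],73.9))
E
```

```text
(array([ 166.4, -149.6,    6.6]), np.float64(-76.00823243192966))
```

Request:
jog_arm(rows=[166, -150, 7, -76, 1, 166, -150, 7, -76, 1, 166, -150, 7, -76, 1, 166, -150, 7, -76, 1, 166, -150, 7, -76, 1, 166, -150, 7, -76, 1, 166, -150, 7, -76, 1, 166, -150, 7, -76, 1, 166, -150, 7, -76, 1, 166, -150, 7, -76, 1, 166, -150, 7, -76, 1, 166, -150, 7, -76, 0.85])

```text
time_s: 12.77
eef_pos: [0.499, 0.0574, 0.1488]
orientation: [0.004, 0.138, 0.99, 0.002]
force: [0.5, 0.2, -0.2]
finger_gap: 0.0757
```

```bash
python3 look.py w12;  python3 - <<'E'
from h import *
from station import r
c=dict(np.load("w12.npz"));m=die(c,c,(.5,.058))
s=r.sense();print(move(s,[.5001,.0582,0],73.9), quat(s["orientation"]).as_matrix()[:,2])
E
```

```text
12.9667 [0.4993 0.0575 0.1492] [0.0043 0.1415 0.9899 0.0017] [-0.2   0.44 -0.04  2.    0.02  0.69  1.03] 0.073 [ 0.  -0.6  0.3]
bench z 0.0012
n 1844 ctr [500.6  57.3] L [26.4 57.9] yaw 73.8 ztop [0.0136 0.0198 0.022 ] px [284. 197.] gray [110. 108. 114.]
(array([7.000e-01, 1.000e-01, 1.494e+02]), np.float64(-0.126758170327264)) [ 0.00923234  0.00211423 -0.99995515]
```

View pics/w12.png

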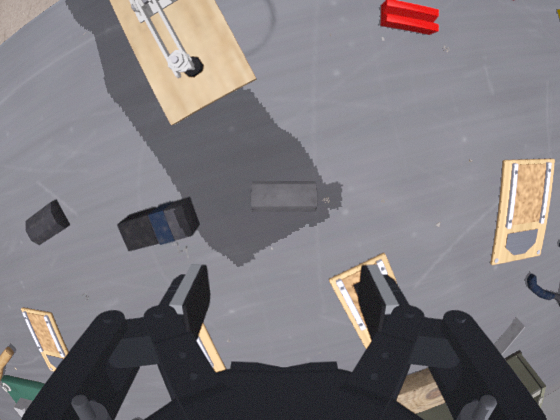

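Run:
```python
from h import *
c=dict(np.load("w12.npz"));P=cloud(c,c)
q=P[0:130,60:260].reshape(-1,3);print(np.percentile(q[:,2],[50,95,99.5,100]).round(3), q[q[:,2].argmax()])
```

```text
[0.002 0.056 0.071 0.292] [0.42256832 0.07860489 0.29242481]
```

Request:
jog_arm(rows=[0.1, -0.4, 40, 0, 0.85, 0.1, -0.4, 80, 0, 0.82, 0.1, -0.4, 115, 0, 0.82, 0.1, -0.4, 130, 0, 0.82, 0.1, -0.4, 140, 0, 0.82, 0.1, -0.4, 147, 0, 0.82, 0.1, -0.4, 151, 0, 0.82, 0.1, -0.4, 151, 0, 0.82])

```text
time_s: 13.68
eef_pos: [0.5008, 0.0576, -0.0015]
orientation: [0.005, 0.141, 0.99, 0.002]
force: [0.7, 0.4, -0.2]
finger_gap: 0.0701
```

Request:
jog_arm(rows=[0, 0, 0, 0, 0.7, 0, 0, 0, 0, 0.5, 0, 0, 0, 0, 0.5, 0, 0, 0, 0, 0.5, 0, 0, 0, 0, 0.5, 0, 0, 0, 0, 0.5])

```text
time_s: 14.18
eef_pos: [0.5015, 0.0577, -0.0002]
orientation: [0.005, 0.141, 0.99, 0.002]
force: [-2.1, -0.4, 7.8]
finger_gap: 0.0565
```

```bash
python3 look.py w13;  python3 - <<'E'
from h import *
from station import r
s=r.sense();print(quat(s["orientation"]).as_matrix()[:,2]);
for h in (-15.2,):print(move(s,[.596,-.44,.17],h),move(s,[.596,-.25,.17],h))
E
```

```text
14.3833 [ 5.014e-01  5.770e-02 -2.000e-04] [0.0054 0.1414 0.9899 0.002 ] [-0.21  0.71 -0.03  2.06  0.05  0.36  1.01] 0.0565 [-2.3  0.1  8.2]
[ 0.01139772  0.00243259 -0.99993208]
(array([-231.9, -450.4, -170.3]), np.float64(88.94113524624083)) (array([-178.7, -268. , -169.8]), np.float64(88.94113524624083))
```

View pics/w13.png

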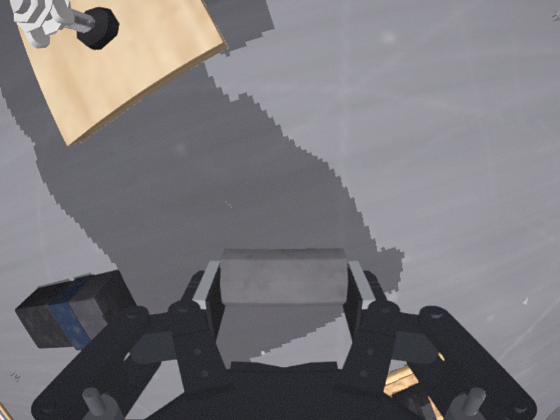

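Request:
jog_arm(rows=[0, 0, -20, 0, 0.5, 0, 0, -60, 0, 0.5, 0, 0, -100, 10, 0.5, -232, -450, -170, 89, 0.5, -232, -450, -170, 89, 0.5, -232, -450, -170, 89, 0.5, -232, -450, -170, 89, 0.5, -232, -450, -170, 89, 0.5, -232, -450, -170, 89, 0.5, -232, -450, -170, 89, 0.5, -232, -450, -170, 89, 0.5, -232, -450, -170, 89, 0.5])

```text
time_s: 15.43
eef_pos: [0.5709, -0.3093, 0.1528]
orientation: [0.004, 0.696, 0.718, 0.005]
force: [0.9, 0.2, -0.4]
finger_gap: 0.056
```

Run:
```python
from h import *
from station import r
s=r.sense();print(move(s,[.596,-.43,.17],-15.2),s["q"].round(2))
```

```text
(array([-121.4,   21.6,  -17.1]), np.float64(16.971100321607736)) [ 0.21  0.66  0.31  1.62 -0.26  0.88  0.65]
```

Request:
jog_arm(rows=[-121, 22, -17, 17, 0.5, -121, 22, -17, 17, 0.5, -121, 22, -17, 17, 0.5, -121, 22, -17, 17, 0.5, -121, 22, -17, 17, 0.5, -121, 22, -17, 17, 0.5])

```text
time_s: 15.93
eef_pos: [0.5963, -0.4292, 0.1702]
orientation: [0.003, 0.795, 0.607, 0.006]
force: [0.1, 1.5, -0.5]
finger_gap: 0.0564
```

```bash
python3 look.py w14
```

```text
16.1333 [ 0.5968 -0.4284  0.1703] [0.003  0.7941 0.6077 0.0063] [ 0.33  0.79  0.39  1.35 -0.33  1.06  0.51] 0.056 [ 0.3  0.1 -1.2]
```

View pics/w14.png

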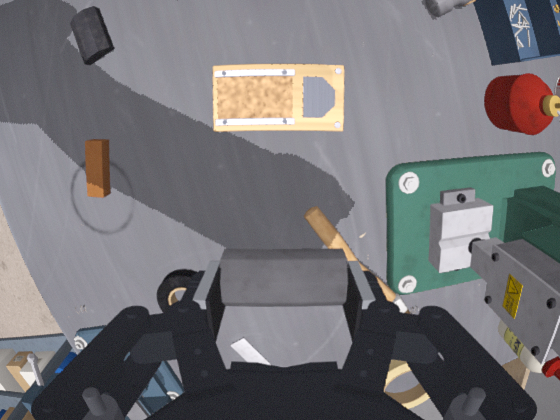

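Run:
```python
from h import *
from station import r
c=dict(np.load("w14.npz"));base(c,c,(200,52,360,145))
P=cloud(c,c);Rt=quat(c["orientation"]).as_matrix();T=(P-c["eef_pos"])@Rt*1000
for v0,v1 in((252,262),(262,300)):
    q=T[v0:v1,240:330].reshape(-1,3);print(np.percentile(q,[5,50,95],axis=0).round(1).tolist())
m=(T[...,2]>-26)&(T[...,2]<-3)&(np.abs(T[...,1])<22)&(np.abs(T[...,0])<25)
q=T[m];print(q[:,0].min(),q[:,0].max())
m=(T[...,2]>-26)&(T[...,2]<-18)&(np.abs(T[...,1])<24)&(np.abs(T[...,0])<25)
q=T[m];print("ridge top x",np.percentile(q[:,0],[2,50,98]))
s=r.sense();print(move(s,[.596,-.333,.0075],-15.2))
```

```text
board [ 618.1 -339.7] [124.2  64.1] origin(board) [ 596.8 -334. ] yaw -15.0
  rail [ 654.4 -349.8] len 37.9 yaw 75.2
  rail [ 602.8 -311.8] len 74.0 yaw 164.9
  rails mid [ 628.6 -330.8]
[[12.7, -17.4, -14.4], [13.3, 1.0, -10.7], [13.9, 19.6, -5.9]]
[[-2.0, -16.7, -22.0], [6.4, 1.0, -20.3], [12.0, 19.1, -14.8]]
-12.642177821191712 14.3401857344444
ridge top x [-6.48205752  2.8725694   9.31005904]
(array([ 91. , -27.7, 163. ]), np.float64(0.04247745121207913))
```

Run:
```python
from h import *
from station import r
s=r.sense();print(move(s,[.5966,-.3347,.0072],-15.0))
```

```text
(array([ 89.5, -26.7, 163.3]), np.float64(-0.15753400741334644))
```

Request:
jog_arm(rows=[40, -12, 5, -0.2, 0.5, 80, -24, 15, -0.2, 0.5, 89.5, -26.7, 50, -0.2, 0.5, 89.5, -26.7, 90, -0.2, 0.5, 89.5, -26.7, 120, -0.2, 0.5, 89.5, -26.7, 140, -0.2, 0.5, 89.5, -26.7, 150, -0.2, 0.5, 89.5, -26.7, 156, -0.2, 0.5, 89.5, -26.7, 158, -0.2, 0.5, 89.5, -26.7, 158, -0.2, 0.5])

```text
time_s: 17.02
eef_pos: [0.597, -0.335, 0.0133]
orientation: [0.004, 0.793, 0.609, 0.006]
force: [-0.1, -0.2, -0.4]
finger_gap: 0.0563
```

```bash
python3 look.py w15;  python3 - <<'E'
from h import *
from station import r
s=r.sense();print(move(s,[.5966,-.3347,.0072],-15.))
E
```

```text
17.2167 [ 0.5971 -0.335   0.0137] [0.0037 0.7931 0.6091 0.0067] [ 0.24  0.9   0.31  1.58 -0.39  0.71  0.48] 0.0564 [ 0.9 -0.6 -0.5]
(array([ 0.1, -0.5,  6.3]), np.float64(0.0457892232938093))
```

View pics/w15.png

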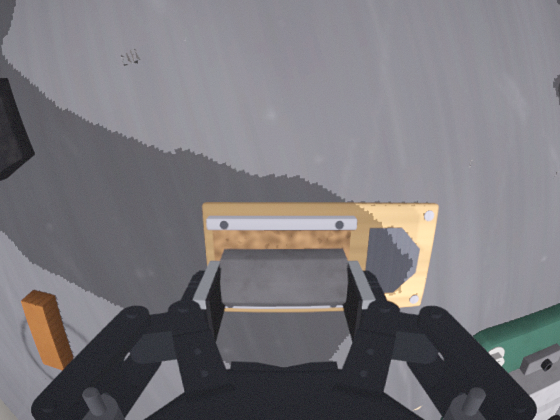

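Request:
jog_arm(rows=[0, -0.5, 3, 0, 0.5, 0, -0.5, 5.5, 0, 0.5, 0, -0.5, 6.3, 0, 0.5, 0, -0.5, 6.3, 0, 0.5])

```text
time_s: 17.6
eef_pos: [0.5964, -0.3347, 0.0068]
orientation: [0.003, 0.793, 0.609, 0.006]
force: [-0.2, 0.1, -0.7]
finger_gap: 0.0567
```

Request:
jog_arm(rows=[0, 0, 0, 0, 0.65, 0, 0, 0, 0, 0.8, 0, 0, 0, 0, 0.8, 0, 0, -10, 0, 0.8, 0, 0, -40, 0, 0.8, 0, 0, -80, 0, 0.8, 0, 0, -120, 0, 1, 0, 0, -150, 0, 1, 0, 0, -150, 0, 1])

```text
time_s: 18.35
eef_pos: [0.5963, -0.3369, 0.1645]
orientation: [0.007, 0.793, 0.609, 0.009]
force: [0.4, 0.5, -0.5]
finger_gap: 0.0855
```

```bash
python3 look.py w16;  python3 - <<'E'
from h import *
from station import r
c=dict(np.load("w16.npz"));die(c,c,(.597,-.334),zlo=.016,zhi=.036)
s=r.sense();print(move(s,[.449,-.208,.15],98))
E
```

```text
18.55 [ 0.594  -0.3347  0.1566] [0.003  0.7931 0.6091 0.0065] [ 0.19  0.72  0.39  1.53 -0.33  0.95  0.43] 0.0854 [-0.1  0.8 -0.4]
bench z 0.0058
n 1892 ctr [ 597.2 -334. ] L [58.3 26.3] yaw 165.3 ztop [0.0192 0.0258 0.028 ] px [284. 196.] gray [112. 109. 114.]
(array([  85. , -172.7,    4.6]), np.float64(67.04438127516272))
```

View pics/w16.png

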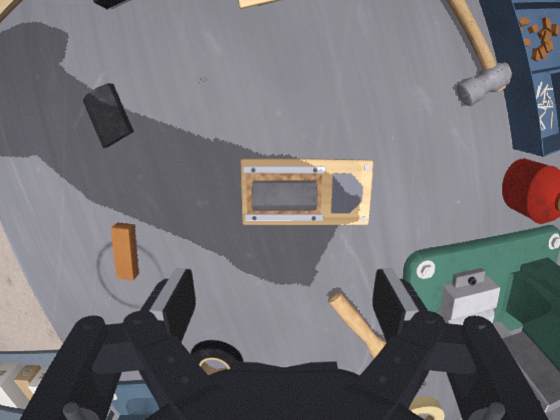

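Request:
jog_arm(rows=[85, -173, 5, 67, 1, 85, -173, 5, 67, 1, 85, -173, 5, 67, 1, 85, -173, 5, 67, 1, 85, -173, 5, 67, 1, 85, -173, 5, 67, 1, 85, -173, 5, 67, 1, 85, -173, 5, 67, 1, 85, -173, 5, 67, 1, 85, -173, 5, 67, 1, 85, -173, 5, 67, 1, 85, -173, 5, 67, 0.85])

```text
time_s: 19.6
eef_pos: [0.4484, -0.2078, 0.149]
orientation: [-0.001, 0.997, 0.071, 0.006]
force: [-1.0, 0.2, 0.6]
finger_gap: 0.0755
```

```bash
python3 look.py w17;  python3 - <<'E'
from h import *
from station import r
c=dict(np.load("w17.npz"));die(c,c,(.449,-.208))
s=r.sense();print(move(s,[.449,-.208,0],98),quat(s["orientation"]).as_matrix()[:,2])
E
```

```text
19.8 [ 0.4486 -0.208   0.1495] [-0.0012  0.9975  0.0708  0.0067] [-0.22  0.54  0.74  2.05 -0.56  0.74 -0.56] 0.0724 [ 0.6  0.3 -0.3]
bench z 0.0012
n 2301 ctr [ 452.1 -210.9] L [55.4 33.9] yaw 97.9 ztop [0.0137 0.0199 0.022 ] px [287. 197.] gray [56. 55. 59.]
(array([ -1.7,   0.3, 149.5]), np.float64(0.0885426299169012)) [ 0.0132128   0.00339459 -0.99990695]
```

View pics/w17.png

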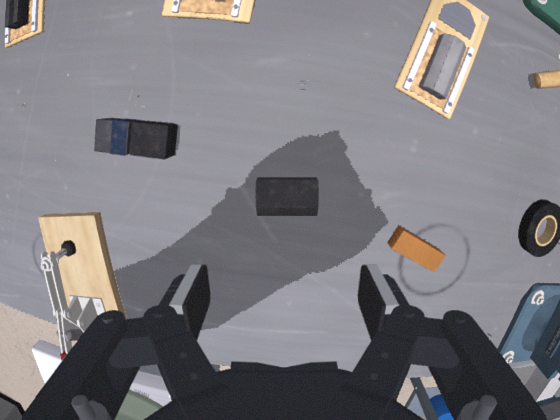

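Run:
```python
from h import *
from station import r
s=r.sense();print(move(s,[.4521,-.2109,-.001],97.9))
```

```text
(array([  1. ,   3.6, 150.6]), np.float64(0.18853355988179032))
```

Request:
jog_arm(rows=[1, 3.6, 40, 0.2, 0.82, 1, 3.6, 80, 0.2, 0.8, 1, 3.6, 115, 0.2, 0.8, 1, 3.6, 130, 0.2, 0.8, 1, 3.6, 140, 0.2, 0.8, 1, 3.6, 147, 0.2, 0.8, 1, 3.6, 150.5, 0.2, 0.8, 1, 3.6, 150.5, 0.2, 0.8])

```text
time_s: 20.52
eef_pos: [0.4524, -0.2111, -0.0007]
orientation: [-0.001, 0.998, 0.069, 0.007]
force: [-0.2, -0.1, 0.2]
finger_gap: 0.068
```

```bash
python3 look.py w18
```

```text
20.7167 [ 4.527e-01 -2.110e-01 -1.000e-04] [-0.001   0.9976  0.069   0.0073] [ 0.01  0.78  0.44  2.09 -0.81  0.43 -0.35] 0.0679 [ 0.1  0.  -0.6]
```

View pics/w18.png

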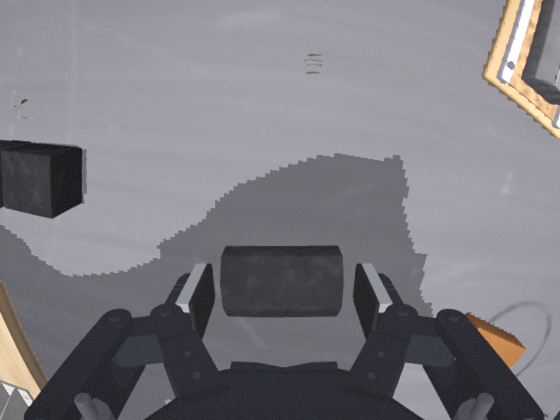

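Request:
jog_arm(rows=[0, 0, 0, 0, 0.65, 0, 0, 0, 0, 0.45, 0, 0, 0, 0, 0.45, 0, 0, 0, 0, 0.45, 0, 0, 0, 0, 0.45, 0, 0, 0, 0, 0.45])

```text
time_s: 21.27
eef_pos: [0.453, -0.2109, 0.0006]
orientation: [-0.001, 0.998, 0.069, 0.008]
force: [-2.4, 2.6, 15.6]
finger_gap: 0.0534
```

```bash
python3 look.py w19;python3 - <<'E'
from h import *
from station import r
s=r.sense();print(move(s,[.572,.23,.17],-10.2))
E
```

```text
21.4667 [ 0.453  -0.2109  0.0006] [-0.0011  0.9976  0.0691  0.0079] [ 0.    0.78  0.44  2.09 -0.81  0.43 -0.35] 0.0533 [-2.9  2.5 16.5]
(array([ 181.3, -420.5, -166.2]), np.float64(-71.87676597878644))
```

Request:
jog_arm(rows=[0, 0, -20, 0, 0.45, 0, 0, -60, 0, 0.45, 0, 0, -100, 0, 0.45, 0, 0, -140, -5, 0.45, 181, -420, -166, -72, 0.45, 181, -420, -166, -72, 0.45, 181, -420, -166, -72, 0.45, 181, -420, -166, -72, 0.45, 181, -420, -166, -72, 0.45, 181, -420, -166, -72, 0.45, 181, -420, -166, -72, 0.45, 181, -420, -166, -72, 0.45])

```text
time_s: 22.52
eef_pos: [0.5388, 0.1117, 0.1624]
orientation: [0.003, 0.816, 0.578, 0.007]
force: [0.9, -0.1, -2.4]
finger_gap: 0.0536
```

Run:
```python
from h import *
from station import r
s=r.sense();print(move(s,[.572,.23,.17],-10.2),s["q"].round(2))
```

```text
(array([122.6,  -7.9,  -6.7]), np.float64(-9.210487504856644)) [-0.65  0.53  0.47  1.9  -0.34  0.78 -0.34]
```

Request:
jog_arm(rows=[122, -8, -7, -9, 0.45, 122, -8, -7, -9, 0.45, 122, -8, -7, -9, 0.45, 122, -8, -7, -9, 0.45, 122, -8, -7, -9, 0.45, 122, -8, -7, -9, 0.45])

```text
time_s: 23.02
eef_pos: [0.5714, 0.229, 0.1701]
orientation: [0.004, 0.768, 0.64, 0.007]
force: [0.4, -0.2, -2.0]
finger_gap: 0.0531
```

```bash
python3 look.py w20
```

```text
23.2167 [0.5717 0.2284 0.1705] [0.0038 0.7688 0.6394 0.0071] [-0.77  0.61  0.43  1.71 -0.31  0.87 -0.39] 0.0534 [ 0.2 -0.2 -2. ]
```

View pics/w20.png

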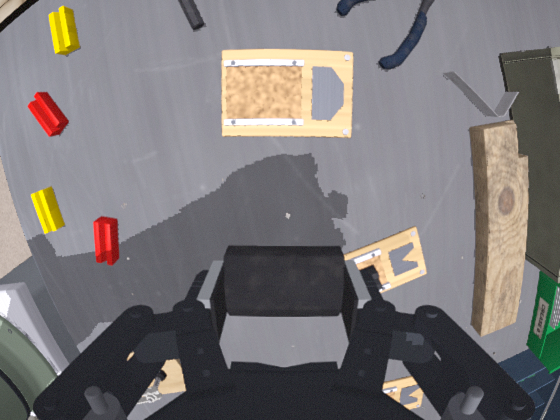

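Run:
```python
from h import *
from station import r
c=dict(np.load("w20.npz"));base(c,c,(205,35,368,150))
P=cloud(c,c);Rt=quat(c["orientation"]).as_matrix();T=(P-c["eef_pos"])@Rt*1000
q=T[248:258,240:330].reshape(-1,3);print(np.percentile(q,[5,50,95],axis=0).round(1).tolist())
s=r.sense();print(move(s,[.572,.326,.0082],-10.2))
```

```text
board [595.3 321. ] [124.2  84. ] origin(board) [573.7 325.2] yaw -11.0
  rail [632.2 313.9] len 50.2 yaw 80.0
  rail [579.1 352.8] len 72.8 yaw 169.6
  rails mid [605.7 333.3]
[[13.9, -17.5, -12.9], [14.5, 1.1, -9.1], [15.0, 19.8, -4.0]]
(array([ 94.9, -19.9, 162.6]), np.float64(-0.28774781134089267))
```

Run:
```python
from h import *
from station import r
s=r.sense();print(move(s,[.5740,.3272,.0078],-10.7))
```

```text
(array([ 96.4, -18.2, 163. ]), np.float64(0.21229912408215057))
```

Request:
jog_arm(rows=[40, -8, 5, 0.2, 0.45, 80, -16, 15, 0.2, 0.45, 96.4, -18.2, 50, 0.2, 0.45, 96.4, -18.2, 90, 0.2, 0.45, 96.4, -18.2, 120, 0.2, 0.45, 96.4, -18.2, 140, 0.2, 0.45, 96.4, -18.2, 150, 0.2, 0.45, 96.4, -18.2, 156, 0.2, 0.45, 96.4, -18.2, 158, 0.2, 0.45, 96.4, -18.2, 158, 0.2, 0.45])

```text
time_s: 24.1
eef_pos: [0.5745, 0.3272, 0.0137]
orientation: [0.004, 0.77, 0.638, 0.008]
force: [0.4, 0.2, -2.2]
finger_gap: 0.053
```

```bash
python3 look.py w21;  python3 - <<'E'
from h import *
from station import r
s=r.sense();print(move(s,[.5740,.3272,.0078],-10.7))
E
```

```text
24.3 [0.5744 0.3275 0.014 ] [0.0038 0.7699 0.6381 0.008 ] [-0.82  0.88  0.33  1.65 -0.41  0.66 -0.47] 0.0534 [-0.3  0.3 -1.4]
(array([-0.4, -0.4,  6. ]), np.float64(0.015455289709066733))
```

View pics/w21.png

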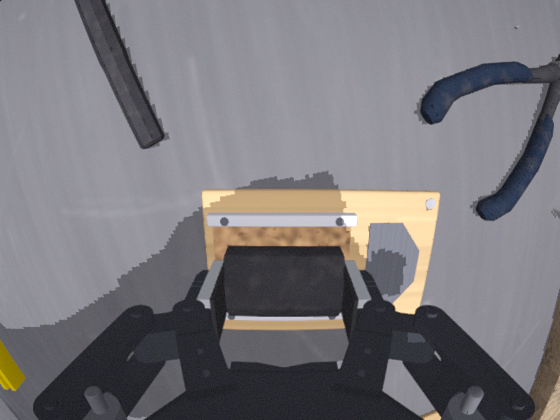

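Request:
jog_arm(rows=[-0.4, -0.5, 3, 0, 0.45, -0.4, -0.5, 5.5, 0, 0.45, -0.4, -0.5, 6.3, 0, 0.45, -0.4, -0.5, 6.3, 0, 0.45])

```text
time_s: 24.68
eef_pos: [0.5737, 0.3272, 0.0073]
orientation: [0.004, 0.77, 0.638, 0.008]
force: [0.2, 0.4, -1.1]
finger_gap: 0.0533
```

Request:
jog_arm(rows=[0, 0, 0, 0, 0.6, 0, 0, 0, 0, 0.78, 0, 0, 0, 0, 0.78, 0, 0, -10, 0, 0.8, 0, 0, -40, 0, 0.8, 0, 0, -80, 0, 1, 0, 0, -120, 0, 1, 0, 0, -150, 0, 1, 0, 0, -150, 0, 1, 0, 0, -150, 0, 1])

```text
time_s: 25.52
eef_pos: [0.5719, 0.3271, 0.1599]
orientation: [0.004, 0.77, 0.638, 0.01]
force: [-0.5, 0.0, -0.6]
finger_gap: 0.0853
```

```bash
python3 look.py w22;  python3 - <<'E'
from h import *
from station import r,viewer
c=dict(np.load("w22.npz"));die(c,c,(.574,.325),zlo=.016,zhi=.036)
t=viewer.read_camera("top");im=t["color"][110:290,100:450,::-1]
cv2.imwrite("pics/top2.png",cv2.resize(im,None,fx=2.28,fy=2.28,interpolation=cv2.INTER_CUBIC))
E
```

```text
25.7167 [0.5707 0.3264 0.1563] [0.0037 0.7698 0.6382 0.0069] [-0.88  0.69  0.43  1.61 -0.33  0.9  -0.52] 0.0848 [0.4 0.6 1. ]
bench z 0.0066
n 2293 ctr [573.9 325.4] L [55.1 33.8] yaw 168.9 ztop [0.0195 0.0259 0.028 ] px [284. 198.] gray [53. 51. 55.]
```

View pics/w22.png

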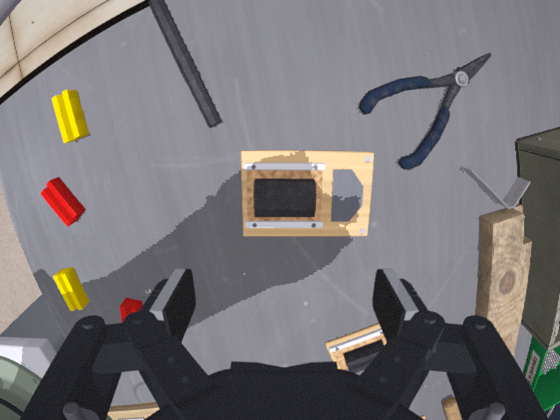

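View pics/top2.png

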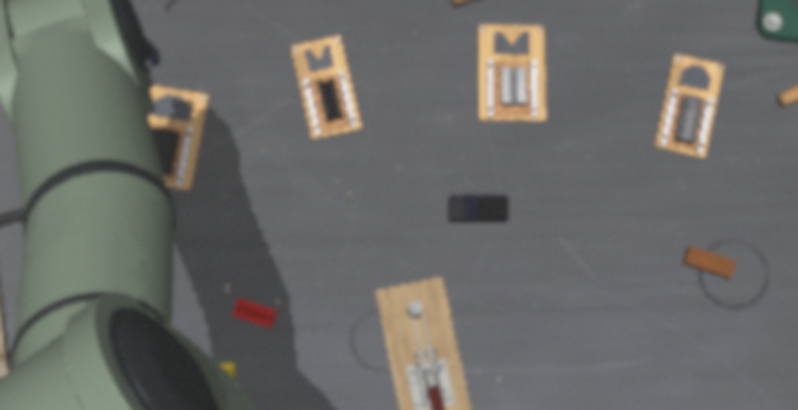

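The wrist picture shows the wide ridge die on its pad at (284,198). The top picture shows the other three dies still on their pads, with the riser (478,208) and rubber bar (710,262) at the same pixels as in the first picture. The arm is clear of everything, so I am handing in.

Run:
```python
from station import workorder
print(workorder.job_done())
```

```text
the job is handed in; nothing more can be done
None
```

All four dies are on their own storage bases, flat on the cork with notch or ridge up. I handed the job in at about 26 s of the 96 s allowed.

Wrist-camera checks right after each release, using a calibration good to about 2 mm:

| Die | Centre vs. pad centre | Yaw vs. rails |
|---|---|---|
| Narrow V | 0.8 mm | 0.2° |
| Wide V | 0.9 mm | 0.5° |
| Narrow ridge | 0.4 mm | 0.3° |
| Wide ridge | 0.3 mm | 0.1° |

- **Bystanders:** the riser block and rubber bar show no movement in the last top picture. The red and yellow look-alikes were not handled. The last top picture hides some of them behind the arm, though all four are in the last wrist picture.
- **Forces:** the highest wrist force I read was about 17 N, while gripping on the bench.
- **Disagreements:** the tool kept a small tilt of about 1° that the jog interface could not correct, but every die still came out flat. Before the last pick, the top and wrist cameras differed by about 4 mm on the wide ridge die. I used the wrist reading and the grasp held.

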